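# Slip the strap template under the job board's spring clip

### The arm

A 6-joint arm with a two-finger parallel gripper is mounted at the origin on the work surface. World frame = base frame: x ahead of the robot, y to its left, z up, the work surface at z = 0. Lengths are in m, angles in rad, forces in N, time in s.
With the tool pointing down it reaches from about 0.35 to 0.975 m from the base axis. Payload 7.1 kg.
Tool frame: the origin (TCP) lies midway between the tips of the shut fingers; the grasp point (between the pads) lies 19 mm behind it; z points along the fingers, y is the line along which they close (so a half turn about z gives the same grasp; the last joint's range is limited). The gripper opens to 88 mm and grips with 3 to 60 N. Pads are 20 mm wide; open, the fingers measure 115 mm over their backs; the gripper's body (75 mm by 178 mm) begins 61 mm behind the grasp point.
Start: joints at [1.173, 0.423, 1.63, -0, 1.089, -0.019], TCP at [0.231, 0.581, 0.223] pointing down, gripper open.
Joint ranges: [-3, 3], [-0.9, 2.11], [0.09, 2.58], [-1.31, 4.45], [0.11, 2.69], [-2.54, 2.54]. Speed limits (rad/s): [2.39, 2.39, 3.01, 3.14, 3.14, 3.14].

### API

Orientations are given as a unit quaternion [w, x, y, z].
In Python, from station import move_pose, movel, movej, command_gripper, wait, inverse_kinematics, read_camera, camera_info, MotionError, job_done, get_time, get_joint_pos, get_qvel, get_effort, get_tcp_pos, get_ee_rot, get_ft_force, get_ft_torque, get_grip_width, get_finger_force gives the robot as it stands. Calls block until the motion is done:
- move_pose(position, orientation): joint-space move of the TCP to a pose.
- movel(position, frame=None, v=0.15, until_force=None): straight line of the TCP; frame=None keeps the orientation; v is the mean speed in m/s. With until_force (N) it stops when the force on the tool has changed by that much, and returns True; else False.
- movej(angles): joint-space move.
- command_gripper(opening): opening from 0.0 (shut) to 1.0 (fully open); the grip force is fixed at half the most; returns when the fingers have stopped.
- wait(seconds).
- inverse_kinematics(position, orientation): joint angles nearest the present ones, or None.
- read_camera(name): name is "side" or "top" or "wrist"; returns the picture (420x560x3 uint8, red, green, blue); there is no depth.
- camera_info(name): a dict with "intrinsics" (3x3 intrinsics, pixels), "dist" ([k1, k2, p1, p2, k3] as OpenCV has them; the pictures are not rectified), "T" (4x4, takes a point from camera to world coordinates); the wrist camera has in their place "tool_from_camera" (4x4, takes a point from camera to tool coordinates, whose origin is the TCP and whose axes are the flange's). Camera axes: x right, y up, looking along -z (the intrinsics and any distortion apply to the point x, -y, -z); pixel columns grow to the right and rows downward; lengths in m; the calibration is good to about 2 mm. A picture is of the moment at which its call begins: read the wrist's pose just before it. camera_info takes no time and is no camera call.
A pose or a line that the arm cannot do raises MotionError and nothing moves.
- job_done(): hands the job in; it is judged then, once.
Readings, each from a call of its own:
- get_time(): time.
- get_joint_pos(): joint angles.
- get_qvel(): joint speeds.
- get_effort(): joint torques, N m.
- get_tcp_pos(): TCP position.
- get_ee_rot(): TCP orientation.
- get_ft_force(): force on the tool from outside, world axes, zero at the start.
- get_ft_torque(): the same for the moment, N m.
- get_grip_width(): opening from 0.0 (shut) to 1.0 (fully open).
- get_finger_force(): force on a finger pad.
Only numpy, scipy, OpenCV 4.12 (cv2) and the standard library are available. Lean on these libraries where they do the work, as an engineer would, in place of code of your own. Each camera call takes 0.05 s, during which the arm holds its last target. There are 200 camera calls.

### The job

Clip the flat plywood strap template to the job board. With one fingertip hold the spring clip's thumb tail down so that its jaw stands open, and while you hold it push the template with the other fingertip straight in beneath the jaw, long edge first, until it is fully home against the stops; then let go so that the clip closes on it. Only push and press, lift nothing, and leave the hammer, the thread spool and the brass weight where they are.

Things in the scene. Friction and masses are not known exactly. Their poses are not given: they have to be found in the camera images.
- jobboard: A5 clipboard screwed flat to the bench: dark board 245 x 165 mm, 6 mm thick, white sheet on it, steel spring clip at one end. Origin at bench level, 6 mm below the board's top, under the jaw's edge, half-way across. x points along the board towards the clip (the push direction), y across, z up. Board spans x -175 to +70 mm. The shut jaw's edge (3 mm thick, 110 mm wide) lies along x = 0.
- stops (a point): Point on the board's top, x = 10 mm in the board's frame, half-way between the clip's two small upright stops beneath the jaw (26 mm to either side of it in y, 7 mm tall, their near faces at this x). Fully home, the template's leading long edge rests on both stops.
- clip_hinge (a point): Centre of the clip's hinge pin, x = 18 mm in the board's frame, 13 mm above the bench. Over it the clip's hump rises to 20 mm above the bench and reaches back to x = 26 mm; the thumb tail lies behind the hump.
- clip_tail (a point): Point on the top face of the thumb tail amid its width, 30 mm behind the hinge; moves with it. The tail is a flat plate of polished, slippery steel 64 mm wide. Shut, it slopes up to about 35 mm above the bench at its far end. Fully down it is level, its top 8 mm above the bench (2 mm above the board), flat and free from x = 27 to 69 mm in the board's frame; fingertips slide on it.
- clip (a joint): Swing of the clip, rad. 0 = shut on the board; grows as the tail is pressed down and the jaw rises; 0.50 = tail fully down (firm stop), the jaw's edge 9.5 mm above the board. About 0.32 when shut on the 6 mm template. A spring always shuts it: the tail takes 3 N at its far end, about 12 N close to the hump.
- template: Loose flat strap template of 6 mm plywood, 30 mm wide (its x) by 120 mm long (its y), +y end rounded, a row of dark dots along it, about 30 g. Origin at the centre of its underside. Starts on the board, long edge facing the clip within 0.1 rad, 10 to 30 mm short of the jaw. It may be pushed against the shut jaw, which does not yield and squares it.
- hammer: Hammer with a 240 mm wooden handle, lying on the bench to the -y side of the board. Not part of the job.
- spool: Spool of dark red thread, 38 mm across, 46 mm tall, standing on the bench to the +y side of the board. Origin at the centre of its underside. Not part of the job.
- weight: Brass pattern weight with a knob, 38 mm across, 42 mm tall, standing on the sheet near the board's end away from the clip. Origin at the centre of its underside. Not part of the job.
There are look-alikes about, which are no part of the job. Several things have the shape of the template; the one meant has the colours described above.

How it is judged:
By the outcome, as a careful person would: the job done as asked, in the order asked, and still so for the second after the job is handed in, with the robot touching nothing.
It also fails if it takes over 58 s, if anything falls off the work surface, if the arm or the gripper's body presses on something with over 40 N, if the wrist force passes 120 N, or if a joint passes its speed limit or range.

## Working session

There is one attempt and no reset: what is moved stays moved. The work goes in short steps, each a Python script; the robot and the scene stay as the last script left them, time stands still between calls to the robot, and variables do not carry over. Pictures are saved under pics/ and viewed, at most 13 in all, crops included, and the job is handed in when it is done.

```bash
ls; mkdir -p pics; python3 - <<'E'
from station import *
import cv2
for n in("top","side"):
    im=read_camera(n); cv2.imwrite(f"pics/{n}0.png",im[:,:,::-1]); i=camera_info(n); print(n,i)
print(get_time(),get_ee_rot(),camera_info("wrist"))
E
```

```text
pics
top {'intrinsics': array([[494.72229706,   0.        , 273.86528811],
       [  0.        , 494.72229706, 213.01774575],
       [  0.        ,   0.        ,   1.        ]]), 'dist': array([0.02112129, 0.        , 0.        , 0.        , 0.        ]), 'T': array([[ 0.0302705 ,  0.98706834, -0.15741599,  0.39043104],
       [-0.99948971,  0.02828421, -0.01484351,  0.03057805],
       [-0.01019917,  0.15778498,  0.98742082,  0.93005406],
       [ 0.        ,  0.        ,  0.        ,  1.        ]])}
side {'intrinsics': array([[470.96106103,   0.        , 276.84488079],
       [  0.        , 470.96106103, 209.50459977],
       [  0.        ,   0.        ,   1.        ]]), 'dist': array([-0.13949954,  0.        ,  0.        ,  0.        ,  0.        ]), 'T': array([[ 0.71034204,  0.38505206, -0.5891936 ,  0.01656994],
       [-0.70357726,  0.36486219, -0.60979884, -0.50246053],
       [-0.01982983,  0.84770897,  0.53009082,  0.51315233],
       [ 0.        ,  0.        ,  0.        ,  1.        ]])}
0.1 [-1.14393345e-04  1.88225722e-01  9.82125566e-01 -6.61281347e-04] {'intrinsics': array([[320.21178036,   0.        , 281.42836582],
       [  0.        , 320.21178036, 205.75019292],
       [  0.        ,   0.        ,   1.        ]]), 'dist': array([-0.033318,  0.      ,  0.      ,  0.      ,  0.      ]), 'tool_from_camera': array([[ 8.44520261e-04,  9.68178134e-01,  2.50260641e-01,
         6.79201213e-02],
       [ 9.99999642e-01, -8.28599431e-04, -1.68976267e-04,
        -1.17014797e-03],
       [ 4.37666978e-05,  2.50260694e-01, -9.68178487e-01,
        -1.60918901e-01],
       [ 0.00000000e+00,  0.00000000e+00,  0.00000000e+00,
         1.00000000e+00]])}
```

View pics/top0.png

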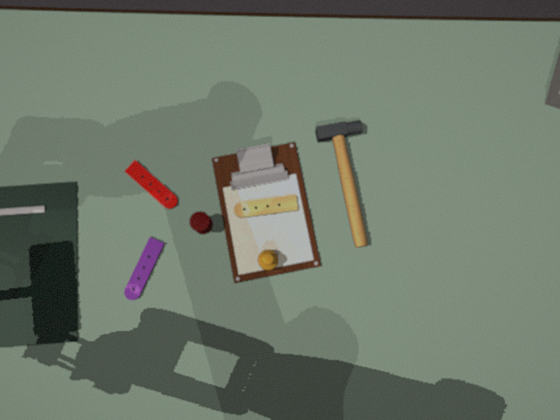

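View pics/side0.png

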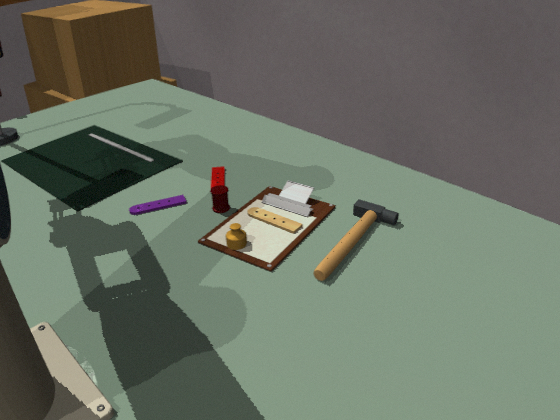

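```bash
cat > h.py <<'E'
from station import *
import numpy as np, cv2
from scipy.spatial.transform import Rotation as Rn
def ray(info,T,px):
    u=cv2.undistortPoints(np.array(px,float).reshape(-1,1,2),info["intrinsics"],info["dist"])[:,0]
    d=np.c_[u[:,0],-u[:,1],-np.ones(len(u))]@T[:3,:3].T
    return T[:3,3],d
def onz(info,T,px,z):
    o,d=ray(info,T,px); return o+d*((np.asarray(z)-o[2])/d[:,2])[:,None]
def proj(info,T,P):
    c=(np.atleast_2d(P)-T[:3,3])@T[:3,:3]; c=c*[1,-1,-1]
    return cv2.projectPoints(c,np.zeros(3),np.zeros(3),info["intrinsics"],info["dist"])[0][:,0]
def quat(phi):  # tool down, tool y along world angle phi
    y=np.array([np.cos(phi),np.sin(phi),0]); z=np.array([0,0,-1.]); x=np.cross(y,z)
    q=Rn.from_matrix(np.c_[x,y,z]).as_quat(); return [q[3],q[0],q[1],q[2]]
def wristT():
    q=get_ee_rot(); T=np.eye(4); T[:3,:3]=Rn.from_quat([q[1],q[2],q[3],q[0]]).as_matrix(); T[:3,3]=get_tcp_pos()
    return T@camera_info("wrist")["tool_from_camera"]
E
python3 - <<'E'
from h import *
i=camera_info("top"); im=cv2.imread("pics/top0.png")
c=onz(i,i["T"],[[213,158],[295,143],[320,265],[236,281]],[.006]*4); print(c.round(4))
cv2.imwrite("pics/crop0.png",cv2.resize(im[135:290,200:330],None,fx=3.8,fy=3.8,interpolation=cv2.INTER_CUBIC))
for a in (np.pi/2,0,-np.pi/2,):print(a,inverse_kinematics([.47,.04,.2],quat(a)))
E
```

```text
[[ 0.6417  0.165   0.006 ]
 [ 0.676   0.0078  0.006 ]
 [ 0.4424 -0.0442  0.006 ]
 [ 0.4083  0.1107  0.006 ]]
1.5707963267948966 [ 5.96711671e-02  2.29689186e-01  1.97913900e+00 -4.44089210e-16
  9.32764463e-01 -1.51112516e+00]
0 [ 5.96711671e-02  2.29689186e-01  1.97913900e+00 -4.44089210e-16
  9.32764463e-01  5.96711671e-02]
-1.5707963267948966 [ 5.96711671e-02  2.29689186e-01  1.97913900e+00 -4.44089210e-16
  9.32764463e-01  1.63046749e+00]
```

View pics/crop0.png

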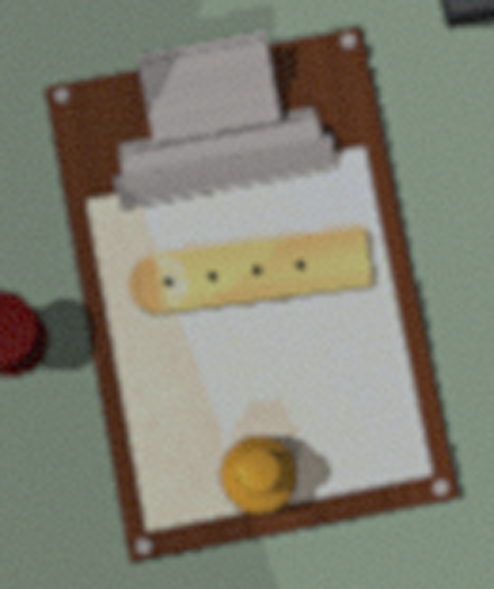

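Strap-shaped candidates in the top view are red (150,185), purple (145,268) and the plain plywood one with dark dots on the board (268,207). The last fits: plywood colour, on the board, rounded end to +y. The crop confirms it, with dots at crop (168,282), (212,276), (257,270) and (300,265). Next is a closer wrist view.

```bash
python3 - <<'E'
from h import *
phi=.222
move_pose([.53,.055,.20],quat(phi)); wait(.3)
T=wristT(); im=read_camera("wrist"); np.save("T1.npy",T)
cv2.imwrite("pics/w1.png",im[:,:,::-1])
cv2.imwrite("pics/w1b.png",cv2.resize(im[:,:,::-1],(800,600),interpolation=cv2.INTER_CUBIC)); print(get_time(),get_tcp_pos(),T.round(3))
E
```

```text
2.6167 [0.52999139 0.05530938 0.19997335] [[ 0.975 -0.215 -0.055  0.515]
 [ 0.222  0.944  0.245  0.121]
 [-0.001 -0.251  0.968  0.361]
 [ 0.     0.     0.     1.   ]]
```

View pics/w1b.png

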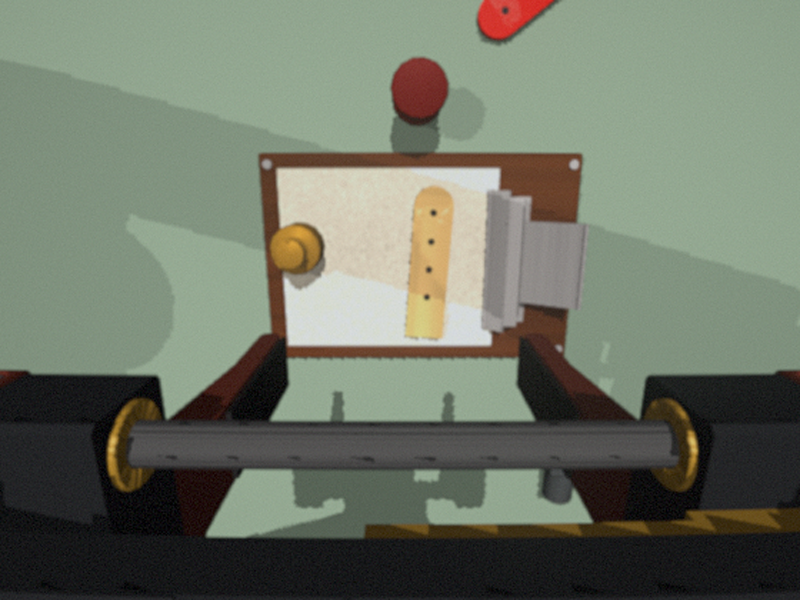

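```bash
python3 - <<'E'
from h import *
from scipy.optimize import least_squares
it,iw=camera_info("top"),camera_info("wrist"); Tt=it["T"]; Tw=np.load("T1.npy")
M=np.array([[-175,82.5],[70,82.5],[-175,-82.5]])/1e3; W=np.array([[260,153.5],[582,153.5],[273,357.5]])*.7
Mt=np.array([[70,82.5],[70,-82.5],[-175,-82.5],[-175,82.5]])/1e3
Ct=np.array([[45,90],[360,28],[458,497],[132,562]])/3.8+[200,135]
def wp(p,m): 
    c,s=np.cos(p[2]),np.sin(p[2]); return m@np.array([[c,s],[-s,c]])+p[:2]
A=onz(iw,Tw,W,[.006]*3)[:,:2]; B=onz(it,Tt,Ct,[.006]*4)[:,:2]
for obs,m in((A,M),(B,Mt),(np.r_[A,B],np.r_[M,Mt])):
    r=least_squares(lambda p:(wp(p,m)-obs).ravel(),[.57,.07,.22]); print(r.x.round(4),(r.fun*1e3).round(1)); 
def inb(p,P): 
    c,s=np.cos(p[2]),np.sin(p[2]); return ((P[:,:2]-p[:2])@np.array([[c,-s],[s,c]])*1e3).round(1)
p=r.x; np.save("p.npy",p)
w=np.array([[413,195],[405,338],[453,205],[444,340],[433,186],[425,340],[486,191],[483,330],[525,222],[520,305],[586,224],[579,309]])*.7
print(inb(p,onz(iw,Tw,w,[.006,.006]+[.012]*4+[.009]*2+[.015]*2+[.035]*2)))
t=np.array([[133,285],[145,312],[375,288],[368,228],[118,205],[335,160],[142,55],[268,32]])/3.8+[200,135]
print(inb(p,onz(it,Tt,t,[.012]+[.006]*2+[.012]+[.009]*2+[.035]*2)))
E
```

```text
[0.5943 0.0717 0.2226] [-2.   0.3  2.2  0.8 -0.2 -1.2]
[0.592  0.0725 0.2253] [ 1.5  1.4  1.5 -0.6 -1.2 -1.8 -1.8  1. ]
[0.593  0.0722 0.224 ] [-3.4  0.5  0.8  1.4 -1.4 -0.9  2.6  1.   2.4 -1.  -0.3 -1.9 -0.7  0.9]
[[-57.4  50.5]
 [-63.3 -64.6]
 [-27.4  43.4]
 [-31.8 -64.1]
 [-42.7  57.3]
 [-47.2 -64.1]
 [ -2.5  53.7]
 [ -0.  -56.7]
 [ 26.8  31.1]
 [ 27.2 -33.8]
 [ 65.3  31.8]
 [ 66.3 -31.3]]
[[-41.1  56. ]
 [-54.6  53. ]
 [-65.  -61.6]
 [-35.6 -63.9]
 [  0.8  56.2]
 [  2.2 -54.8]
 [ 66.8  29.7]
 [ 66.2 -33.4]]
```

Both views agree. The board frame is at about (0.593, 0.072), yaw 0.224. The template's centre is at board (-46,-4) mm, and its leading edge is about 30 mm short of the jaw. First I push it square against the shut jaw with closed fingers.

```bash
cat >> h.py <<'E'
p=np.load("p.npy"); c,s=np.cos(p[2]),np.sin(p[2])
def W(x,y,z): return [p[0]+(c*x-s*y)/1e3,p[1]+(s*x+c*y)/1e3,z/1e3]
def B():
    t=get_tcp_pos(); d=t[:2]-p[:2]; return np.round([(c*d[0]+s*d[1])*1e3,(-s*d[0]+c*d[1])*1e3,t[2]*1e3],2)
def Fb():
    f=get_ft_force(); return np.round([c*f[0]+s*f[1],-s*f[0]+c*f[1],f[2]],2)
E
python3 - <<'E'
from h import *
command_gripper(0)
move_pose(W(-92,-4,100),quat(p[2]))
print(movel(W(-92,-4,8.5),v=.1,until_force=8),B(),Fb())
print(movel(W(-62,-4,8.5),v=.04,until_force=4),B(),Fb())
print(movel(W(-38,-4,8.5),v=.015,until_force=4),B(),Fb())
x=B()[0]
print(movel(W(x-6,-4,8.5),v=.05),B(),Fb())
movel(W(x-6,-4,200),v=.2)
T=wristT(); im=read_camera("wrist"); np.save("T2.npy",T)
cv2.imwrite("pics/w2.png",im[:,:,::-1])
cv2.imwrite("pics/w2b.png",cv2.resize(im[60:270,150:430,::-1],(800,600),interpolation=cv2.INTER_CUBIC)); print(get_time())
E
```

```text
False [-91.54  -4.05   8.97] [ 0.12 -0.67  0.01]
False [-62.31  -3.95   8.37] [0.15 0.44 0.14]
True [-39.93  -3.9    8.04] [ 0.03 -1.09  0.39]
False [-46.54  -3.97   8.36] [ 0.23 -0.76  0.44]
9.275
```

View pics/w2b.png

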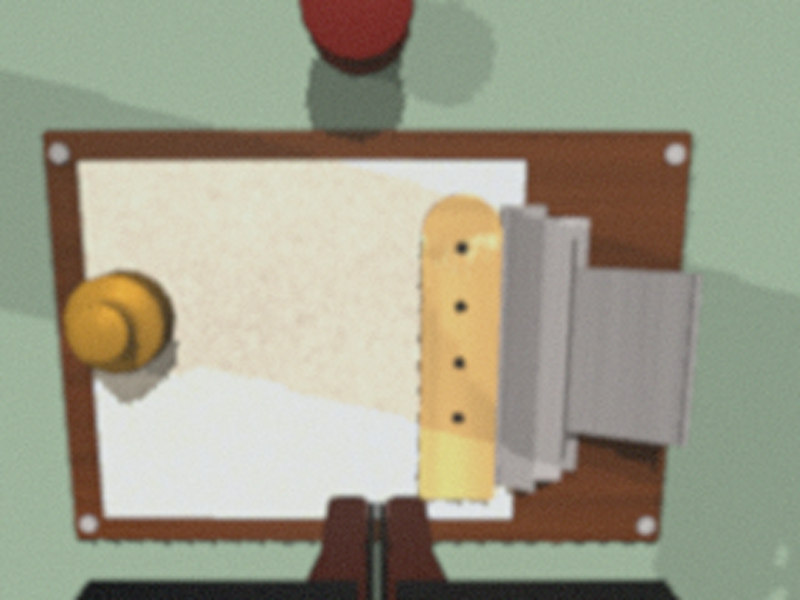

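The template now lies square against the jaw: leading edge at crop x≈498, trailing edge at x≈419, from the round end at y=195 to the square end at y=500. Next I open to a 70 mm gap, press the tail, push home, back off a hair and release.

```bash
cat > go.py <<'E'
from h import *
iw=camera_info("wrist"); T=np.load("T2.npy")
px=np.array([[500,225],[497,485],[420,240],[418,495],[463,195],[458,500],[45,132],[692,132],[78,540],[658,541],[697,272],[685,444]])*.35+[150,60]
P=onz(iw,T,px,[.012,.012,.006,.006,.012,.006,.006,.006,.006,.006,.035,.035])[:,:2]-p[:2]
print((P@np.array([[c,-s],[s,c]])*1e3).round(1).tolist())
E
python3 go.py; python3 - <<'E'
from h import *
command_gripper(70/88); print(get_grip_width()*88)
move_pose(W(-1,-3,60),quat(p[2])); wait(.2); print(B(),Fb())
print(movel(W(-1,-3,45),v=.05,until_force=6),B(),Fb())
T=wristT(); im=read_camera("wrist"); np.save("T3.npy",T)
cv2.imwrite("pics/w3.png",im[:,:,::-1]); im=read_camera("side")
cv2.imwrite("pics/s3.png",cv2.resize(im[100:280,150:390,::-1],(800,600),interpolation=cv2.INTER_CUBIC)); print(get_time())
E
```

```text
[[-1.8, 47.1], [0.5, -55.0], [-31.3, 41.2], [-30.8, -61.4], [-15.9, 58.0], [-14.4, -63.6], [-171.7, 81.0], [69.3, 81.2], [-172.1, -81.8], [69.1, -81.4], [65.5, 32.2], [66.6, -31.1]]
70.04415583950072
[ 0.1  -3.22 62.16] [-0.08 -0.67 -0.38]
False [-1.39 -2.96 44.49] [ 0.32  0.26 -0.32]
11.8167
```

View pics/w3.png

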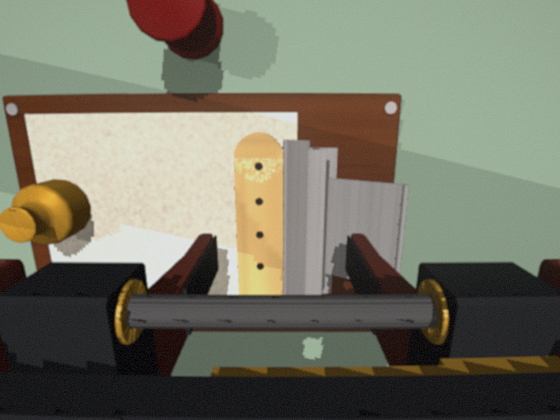

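View pics/s3.png

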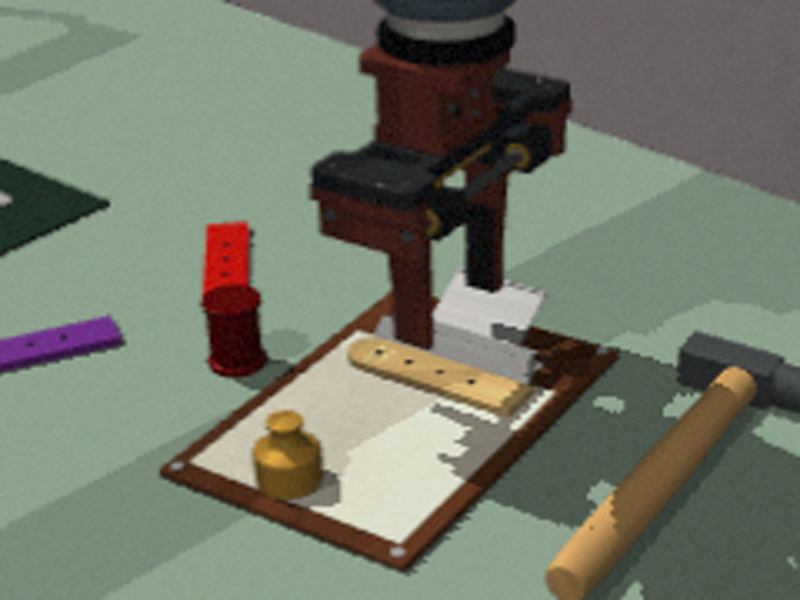

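The pusher finger is just behind the template (wrist view 210,240), and the other finger is over the tail (355,240). The gap sits as planned, so I press down.

```bash
python3 - <<'E'
from h import *
print(movel(W(-1,-3,13),v=.05,until_force=25),B(),Fb())
print(movel(W(-1,-3,7.3),v=.015,until_force=25),B(),Fb()); wait(.2); print(B(),Fb(),get_time())
im=read_camera("side")
cv2.imwrite("pics/s4.png",cv2.resize(im[145:265,190:350,::-1],(800,600),interpolation=cv2.INTER_CUBIC))
E
```

```text
False [-0.87 -2.96 12.93] [-2.09  0.27  6.62]
False [-1.34 -2.99  8.15] [-6.48  0.15 14.44]
[-1.36 -2.97  8.13] [-5.11 -0.09 14.44] 13.3417
```

View pics/s4.png

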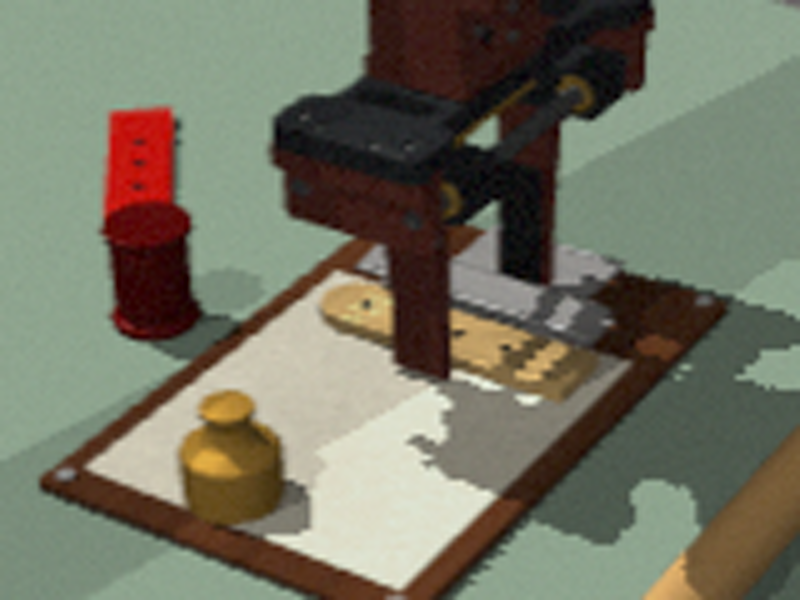

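The tail is fully down (tip z 8.1 mm, firm stop), the jaw is open, and the pusher is behind the template. Now I push.

```bash
python3 - <<'E'
from h import *
for x in (2,5,8,11,13,15,17,19,21):
    r=movel(W(x,-3,7.3),v=.02,until_force=8); print(x,r,B(),Fb(),get_finger_force())
    if r and x>8: break
print(get_time()); 
im=read_camera("side")
cv2.imwrite("pics/s5.png",cv2.resize(im[145:265,190:350,::-1],(800,600),interpolation=cv2.INTER_CUBIC))
E
```

```text
2 True [-0.17 -2.9   8.49] [-2.12 -0.03  8.93] 4.430377744138241
5 True [-0.08 -2.89  8.55] [-2.91 -0.18  9.18] 4.521994236856699
8 True [ 0.15 -2.87  8.71] [-1.9   0.24  8.48] 4.346738196909428
11 True [ 0.31 -2.86  8.81] [-2.96  1.02  8.28] 4.244597665965557
14.3
```

View pics/s5.png

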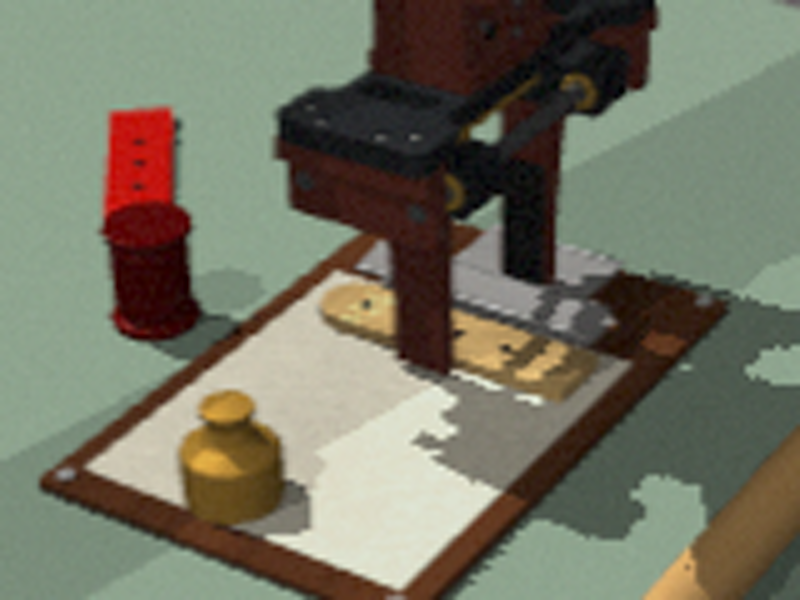

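The force guard tripped on the change in vertical load, not on the template. I press down again, slide to near home without the guard, then finish guarded.

```bash
python3 - <<'E'
from h import *
movel(W(.3,-3,7.0),v=.015); wait(.2); print(B(),Fb())
for x in (4,8,11): movel(W(x,-3,7.0),v=.02); print(x,B(),Fb())
wait(.2); print(B(),Fb())
for x in (13,14,15,16,17,18):
    r=movel(W(x,-3,7.0),v=.01,until_force=15); wait(.15); f=Fb(); print(x,r,B(),f)
    if r or f[0]<-13: break
print(get_time()); 
im=read_camera("side")
cv2.imwrite("pics/s6.png",cv2.resize(im[145:265,190:350,::-1],(800,600),interpolation=cv2.INTER_CUBIC))
E
```

```text
[ 0.4  -2.9   8.46] [-5.7   2.04 20.19]
4 [ 2.48 -2.83  8.46] [-12.44   1.06  25.02]
8 [ 6.32 -2.79  8.44] [-12.46   2.02  25.73]
11 [ 9.33 -2.8   8.45] [-12.82   1.12  25.72]
[ 9.29 -2.8   8.44] [-12.78   2.22  25.63]
13 False [11.08 -2.8   8.43] [-13.14   0.86  25.5 ]
16.4917
```

View pics/s6.png

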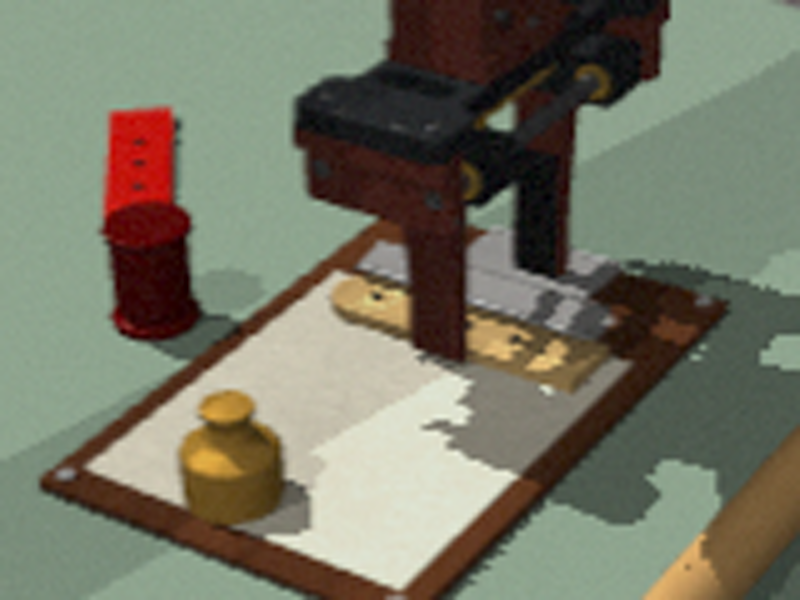

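```bash
python3 - <<'E'
from h import *
for x in (14.5,15.5,16.5,17.5,18.5,19.5,20.5):
    movel(W(x,-3,7.0),v=.01); wait(.1); f=Fb(); print(x,B(),f)
    if f[0]<-24: break
print(get_time())
E
```

```text
14.5 [12.46 -2.79  8.37] [-14.02   1.91  24.72]
15.5 [12.58 -2.75  8.41] [-15.64   0.34  28.04]
16.5 [14.68 -2.78  8.37] [-12.79   0.41  25.07]
17.5 [14.75 -2.79  8.35] [-15.32   0.57  27.16]
18.5 [15.92 -2.72  8.36] [-14.1    1.38  26.54]
19.5 [15.95 -2.73  8.33] [-17.17   0.7   30.24]
20.5 [15.97 -2.73  8.34] [-20.73   1.43  32.06]
19.0417
```

```bash
python3 - <<'E'
from h import *
for x,z in ((21,7.4),(22,7.4),(23,7.4)):
    movel(W(x,-3,z),v=.01); wait(.1); f=Fb(); print(x,B(),f)
    if f[0]<-28: break
print(get_time())
T=wristT(); im=read_camera("wrist"); np.save("T7.npy",T)
cv2.imwrite("pics/w7.png",cv2.resize(im[60:300,100:420,::-1],(800,600),interpolation=cv2.INTER_CUBIC))
E
```

```text
21 [15.96 -2.71  8.4 ] [-21.31   0.16  31.21]
22 [16.02 -2.71  8.44] [-24.71   0.12  34.2 ]
23 [16.05 -2.7   8.44] [-27.75   0.16  37.05]
20.0917
```

View pics/w7.png

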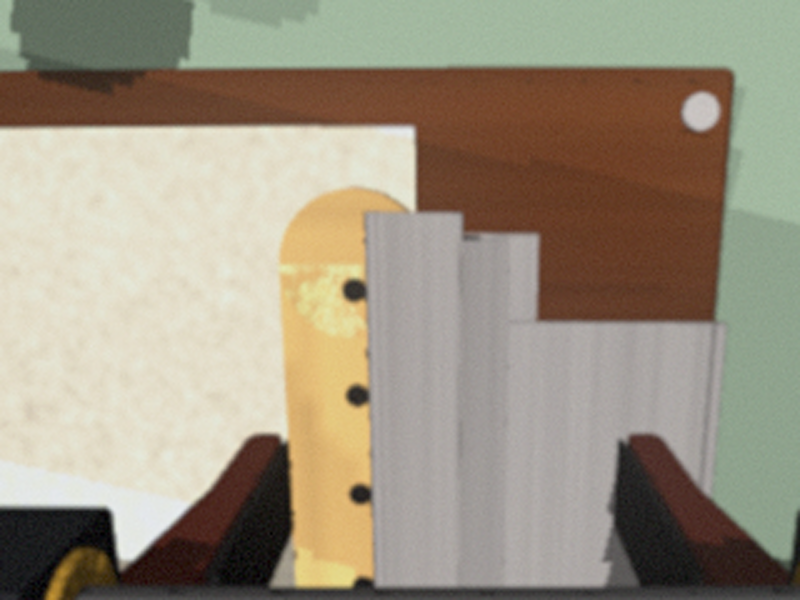

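```bash
python3 - <<'E'
from h import *
iw=camera_info("wrist"); T=np.load("T7.npy")
px=np.array([[281,262],[296,570],[354,290],[358,396],[361,495],[733,70],[717,300]])*.4+[100,60]
P=onz(iw,T,px,[.012]*5+[.006]*2)[:,:2]-p[:2]
print((P@np.array([[c,-s],[s,c]])*1e3).round(1).tolist())
E
```

```text
[[-18.5, 44.3], [-18.8, -23.2], [-4.1, 38.8], [-3.9, 16.8], [-3.9, -5.2], [69.3, 81.1], [69.8, 36.2]]
```

The template is square (trailing edge -18.5 and -18.8 mm) and hard against the stops. I ease the pusher off slightly while still holding the tail, then let go.

```bash
python3 - <<'E'
from h import *
for x in (18,15,13.5):
    movel(W(x,-3,7.4),v=.02); print(x,B(),Fb())
x=B()[0]
movel(W(x,-3,45),v=.03); print(B(),Fb())
movel(W(x,-3,200),v=.2); wait(.3); print(B(),Fb())
T=wristT(); im=read_camera("wrist"); np.save("T8.npy",T)
cv2.imwrite("pics/w8.png",cv2.resize(im[60:270,150:430,::-1],(800,600),interpolation=cv2.INTER_CUBIC)); print(get_time())
E
```

```text
18 [15.88 -2.73  8.41] [-11.61   1.94  22.67]
15 [15.84 -2.84  8.48] [-3.06  1.84 13.  ]
13.5 [15.55 -2.94  8.49] [1.07 1.01 8.52]
[15.4  -2.96 44.81] [-0.21  0.49  0.56]
[ 15.16  -2.96 199.03] [ 0.14 -0.25  0.31]
23.775
```

View pics/w8.png

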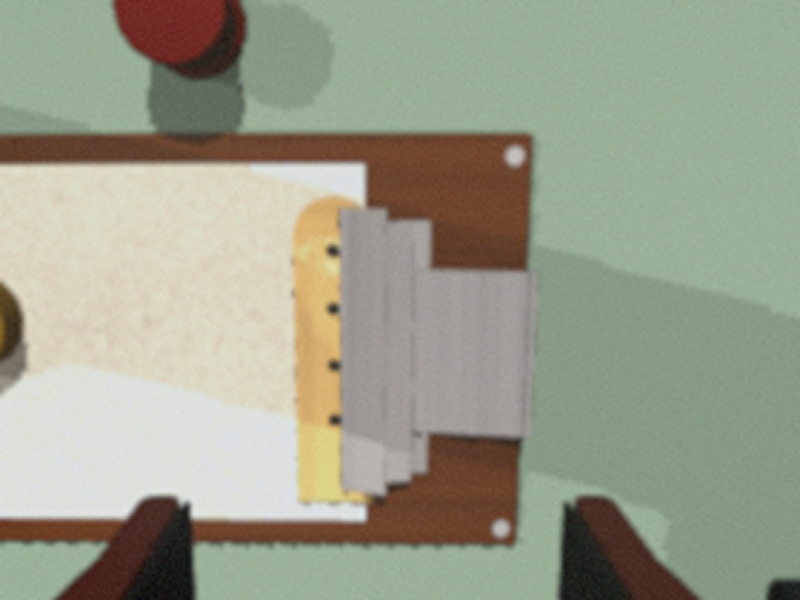

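```bash
python3 - <<'E'
from h import *
iw=camera_info("wrist"); T=np.load("T8.npy")
px=np.array([[295,250],[299,490],[333,250],[334,309],[334,365],[335,420],[531,134],[515,543]])*.35+[150,60]
P=onz(iw,T,px,[.012]*6+[.006]*2)[:,:2]-p[:2]
print((P@np.array([[c,-s],[s,c]])*1e3).round(1).tolist())
E
```

```text
[[-18.3, 38.8], [-18.6, -56.4], [-3.9, 38.8], [-3.8, 16.5], [-4.0, -5.2], [-3.8, -27.3], [69.5, 81.1], [69.8, -81.1]]
```

The template hasn't moved since it was pushed home, and the clip has closed on it. I'm handing it in.

```bash
python3 -c "
from station import *
print(job_done(),get_time())"
```

```text
the job is handed in; nothing more can be done
the job is handed in; nothing more can be done
```

The plywood template is fully home against the stops with the clip closed on it; the robot is clear, the hammer, spool and weight were not touched, and the job was handed in at about 24 s.

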